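# Open a gas outlet whose thread hand is unknown

## Task

The test fixture at the right-hand end of the bench is to be purged: unscrew the aluminium cap of the gas outlet nearer to it (the right-hand one of the two). Nitrogen outlets have right-hand threads and forming-gas outlets left-hand ones, and from outside they look the same, so try the cap gently one way and then the other to find how it loosens and do not force it. Lift it off, leave the other outlet capped and the things around where they are, and finish still holding the cap upright in the gripper, a few centimetres clear above its outlet.

Things in the scene. Friction and masses are not known exactly. Their poses are not given: they have to be found in the camera images.
- outlet_1: fixed bench gas outlet: grey column 33 mm thick on a 72 mm round foot; black handwheel low at its front (-x, to 36 mm out, 43 mm high), copper pipe at its rear (+x, to 59 mm out). Origin: centre of its underside, z up. Seal (where the cap's mouth sits) 60 mm above it, top of the brass neck 85 mm, top of the closed cap 96 mm. The one to open is at the right, with y below 0
- outlet_2: the second gas outlet, like outlet_1. One of the two has a right-hand thread (its cap loosens counter-clockwise seen from above), the other a left-hand one (loosens clockwise); neither number nor place tells which: it is drawn anew each time. Likewise either of them may stand at the right (y below 0); that one is to be opened
- cap_1: aluminium screw cap on outlet_1: twelve-sided, 42 mm across any opposite flats (44 mm over the fine rib up the middle of each flat), 36 mm tall, about 90 g. Origin: centre of its open mouth, z up; grip faces 4 to 32 mm above it. Flats lie square to its x axis and every 30 degrees on. At the start its x axis is within 0.1 rad of the outlet's. Let go part way, it stays put and can be regripped
- cap_2: the like cap on outlet_2. Thread of both caps: the wrong way it stops hard within 0.25 rad (over about 2 N m there forces it; a grip of 20 to 40 N is ample); the right way it turns with under 0.3 N m, climbs 6 mm between 0.15 and 1.7 rad of turn from the start, is out of the thread from 1.8 rad (103 degrees) and meets another stop at 2.2 rad: turn it 2.0 rad, rising with it, then lift straight up; 20 mm more clears the neck
- flush_cutter: cutters with orange handles, 52 x 138 x 12 mm, lying between the two outlets (bystander); origin at the centre of its underside
- tweezers: steel tweezers, 11 x 122 x 9 mm, lying at the right near the front edge (bystander); origin at the centre of its underside
- tape_amber: roll of amber tape lying flat, 68 mm across, 19 mm high, behind the outlets (bystander); origin at the centre of its underside
- dispenser: white solvent bottle, 62 mm thick, 112 mm high, standing behind the cutters (bystander); origin at the centre of its underside
Things that resemble listed ones, but are neither listed nor needed, are in the scene too. Leave any blue or red look-alike of the cap_1 alone.

How it is judged:
By the outcome, as a careful person would: the job done as asked, in the order asked, and still so for the second after the job is handed in, while the arm keeps its last pose, push and grip.
It also fails if it takes over 45 s, if anything falls off the work surface, if the arm or the gripper's body presses on something with over 40 N, if the wrist force passes 120 N, or if a joint passes its speed limit or range.

## Robot

A 7-joint arm with a two-finger parallel gripper is mounted at the origin on a cart in front of the work surface, level with it; the furniture and walls round the work are solid. World frame = base frame: x ahead of the robot, y to its left, z up, the work surface at z = 0. Lengths are in m, angles in rad, forces in N, time in s.
With the tool pointing down it reaches from about 0.425 to 1.025 m from the base axis. Payload 3.6 kg.
Tool frame: the origin (TCP) lies at the very end of the fingers, on their centre line; the grasp point (between the pads) lies behind it (env.grip_depth is the z of the grasp point in the tool frame, in m); z points along the fingers, y is the line along which they close (so a half turn about z gives the same grasp; the last joint's range is limited). The gripper opens to 85 mm and grips with 20 to 120 N. Pads are 22 mm wide; open, the fingers measure 114 mm over their backs; the gripper's body (76 mm by 85 mm) begins 54 mm behind the grasp point. The pads swing forward as they close: fully open they stand 13 mm farther back than shut.
Start: joints at [1.022, 0.591, 0.048, 1.609, -0.033, 0.943, -0.034], TCP at [0.318, -0.651, 0.231] pointing down, gripper open.
Joint ranges: [-2.69, 2.69], [-0.47, 2.24], [-1.27, 1.36], [0.19, 2.51], [-1.53, 4.68], [0.08, 2.07], [-3.09, 3.09]. Speed limits (rad/s): [2.57, 2.57, 3.14, 3.14, 3.14, 3.14, 3.14].

## Interface

Orientations are given as a 3x3 rotation matrix whose columns are the frame's x, y, z axes.
In Python, from bench import telemetry, optics, env gives the robot as it stands.
- The arm moves only by the tool carry_out, never from a script. Its argument "plan" is a list of rows, each a list of 4 numbers: the shift along the tool's x, y, z in units of 500 mm (1.0 is 500 mm), then the turn about the tool's z in units of 90 degrees (1.0 is 90 degrees). In form: [[tx, ty, tz, spin], ...]. A call has 1 to 8 rows; each row is the pose to reach, as a shift and turn from the pose commanded when the call began, along the tool's axes at that moment; what a row does not reach only later rows make up. A row lasts 1/8 s, in which the tool goes at most 62.5 mm and 10.7 degrees, less where a joint would pass 70% of its speed; a pose out of reach is approached as far as the arm can. A call with a number of a shift or a turn outside -1 to 1 is refused whole. A call with a gripper value outside its range is refused whole. "grip" is the opening, from -1 (shut) to 1 (fully open), set as the call begins (left out, the last holds). The fingers move at their own pace and stop on an object; the grip force is fixed at half the most. Time passes only in rows, so rows that repeat a pose let the fingers close. It gives the time, the measured TCP pose, the force, the opening and the grip force at its end, in the units of the state.
- telemetry.read_state(): the state, without advancing time (a new reading comes with each control period).
- optics.grab_frame(name): name is "scene" or "top" or "wrist"; returns a dict with "image" (384x512x3 uint8, red, green, blue), "camera_matrix" (3x3 intrinsics, pixels), "origin" and "rotation" of the camera in the world; the wrist camera has in their place "hand_eye" (4x4, takes a point from camera to tool coordinates, whose origin is the TCP and whose axes are the flange's). Camera axes: x right, y up, looking along -z (the intrinsics and any distortion apply to the point x, -y, -z); pixel columns grow to the right and rows downward; lengths in m; the calibration is good to about 2 mm. The wrist camera is an equidistant fisheye: a pixel r from the principal point sees the ray r / f radians off the axis. A picture is of the moment at which its call begins: read the wrist's pose just before it. There is no depth.
- env.finish_job(): hands the job in; it is judged then, once.
The state is a dict: "time": time; "q": joint angles; "joint_vel": joint speeds; "joint_efforts": joint torques, N m; "eef_pos": TCP position; "eef_rot": TCP orientation; "contact_force": force on the tool from outside, world axes, zero at the start; "ft_torque": the same for the moment, N m; "grip_width": finger opening in m; "grip_force": force on a finger pad.
Only numpy, scipy, OpenCV 4.12 (cv2) and the standard library are available. Lean on these libraries where they do the work, as an engineer would, in place of code of your own. Each camera call takes 0.05 s, during which the arm holds its last target. There are 200 camera calls.

## Working session

There is one attempt and no reset: what is moved stays moved. The work goes in short steps, Python scripts to look and compute and a tool call to move; the robot and the scene stay as the last step left them, time stands still between calls to the robot, and variables do not carry over. Pictures are saved under pics/ and viewed, at most 10 in all, crops included, and the job is handed in when it is done.

Besides the shell and the picture viewer there is one more tool, called after "Emit:" by a JSON object that holds its "api" and its "payload". carry_out: Moves the arm, as the interface text tells. Its arguments: {"type":"object","properties":{"plan":{"type":"array"},"grip":{"type":"number"}},"required":["plan"]}

```bash
mkdir -p pics; python3 - <<'E'
from bench import telemetry, optics, env
import cv2,numpy as np
s=telemetry.read_state(); print({k:np.round(v,3).tolist() for k,v in s.items()}, env.grip_depth)
fs=[]
for n in("scene","top"):
    f=optics.grab_frame(n); np.save(f"pics/{n}.npy",f,allow_pickle=True); print(n,f["camera_matrix"],f["origin"],f["rotation"],[k for k in f])
    cv2.imwrite(f"pics/{n}0.png",cv2.resize(f["image"][:,:,::-1],(800,600),interpolation=cv2.INTER_CUBIC))
E
```

```text
{'time': 0.0, 'q': [1.023, 0.592, 0.048, 1.61, -0.033, 0.943, -0.034], 'joint_vel': [-0.001, -0.001, -0.001, -0.001, -0.002, 0.001, -0.001], 'joint_efforts': [-0.001, -54.87, 1.546, -19.812, 0.009, 0.009, 0.0], 'eef_pos': [0.318, -0.651, 0.23], 'eef_rot': [[0.898, 0.439, -0.001], [0.439, -0.898, 0.002], [-0.0, -0.002, -1.0]], 'contact_force': [0.391, 1.013, 0.317], 'ft_torque': [-0.014, -0.008, -0.014], 'grip_force': 0.0, 'grip_width': 0.086} -0.0187
scene [[371.10969876   0.         250.008837  ]
 [  0.         371.10969876 189.66249947]
 [  0.           0.           1.        ]] [-0.04771355  0.3342022   0.88238356] [[-0.57361124  0.62543172 -0.52896627]
 [-0.8189586  -0.42476148  0.38585553]
 [ 0.01664179  0.65453255  0.75585064]] ['image', 'camera_matrix', 'origin', 'rotation']
top [[387.85856806   0.         259.63711325]
 [  0.         387.85856806 191.60387979]
 [  0.           0.           1.        ]] [ 0.32136114 -0.10361788  0.95607808] [[ 9.83437845e-03  9.77464419e-01 -2.10871039e-01]
 [-9.99950466e-01  9.93657617e-03 -5.74956431e-04]
 [ 1.53333669e-03  2.10866248e-01  9.77513721e-01]] ['image', 'camera_matrix', 'origin', 'rotation']
```

View pics/scene0.png

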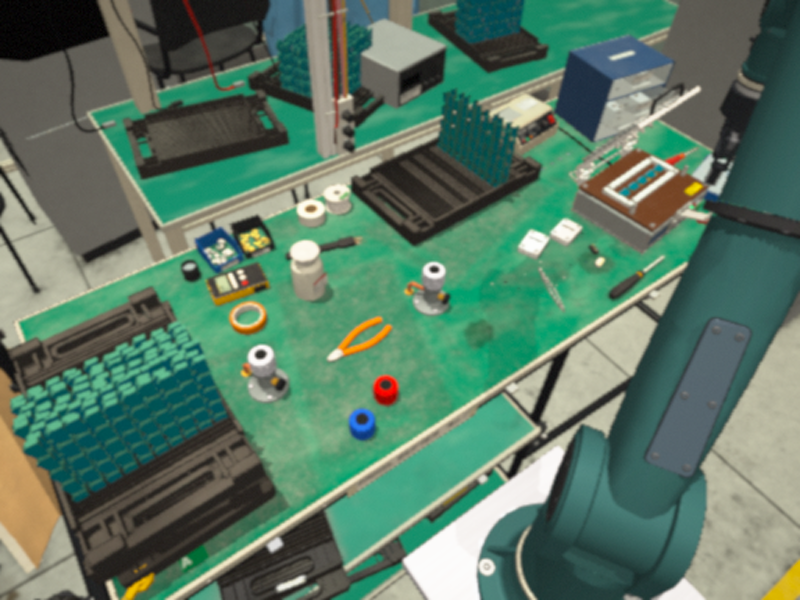

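View pics/top0.png

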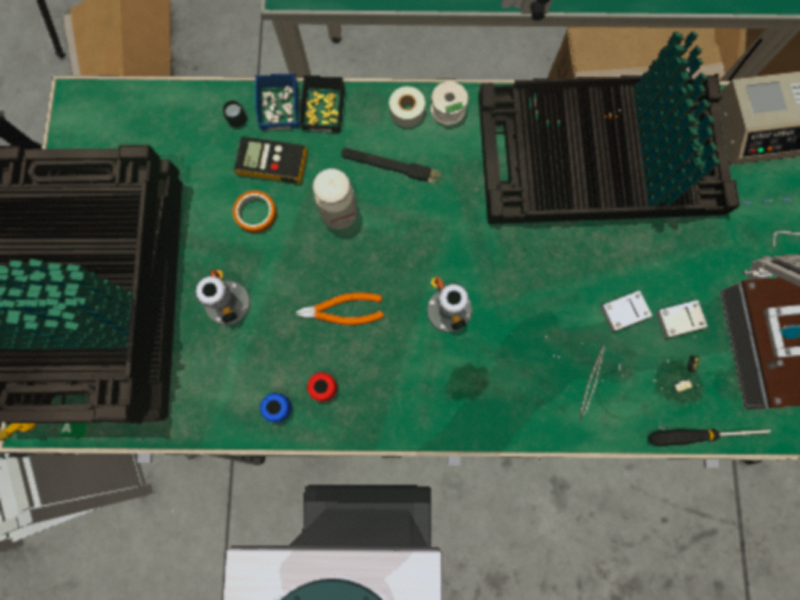

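The scene view shows the outlets at (433,270) and (260,355). The top view shows them at (453,298) and (212,290). There are also blue (275,408) and red (321,387) loose caps, which are look-alikes to leave alone. The target is the silver-capped outlet at the right, top-view (453,298), because its y is below 0. I'll confirm it in a crop and measure.

```bash
cat > h.py <<'E'
import numpy as np,cv2
def ray(f,u,v):
    K=f["camera_matrix"]; d=np.array([(u-K[0,2])/K[0,0],-(v-K[1,2])/K[1,1],-1.]); return f["origin"],f["rotation"]@d
def onz(f,u,v,z):
    o,d=ray(f,u,v); return o+d*(z-o[2])/d[2]
def proj(f,p):
    c=f["rotation"].T@(np.asarray(p)-f["origin"]); K=f["camera_matrix"]; return K[0,0]*c[0]/-c[2]+K[0,2],K[1,1]*c[1]/c[2]+K[1,2]
E
python3 - <<'E'
import numpy as np,cv2
from h import *
F={n:np.load(f"pics/{n}.npy",allow_pickle=True).item() for n in("scene","top")}
seeds={"scene":[(433,270),(260,355)],"top":[(453,298),(212,290)]}
out=[]
for n in F:
    im=F[n]["image"]; hsv=cv2.cvtColor(im,cv2.COLOR_RGB2HSV)
    for i,(a,b) in enumerate(seeds[n]):
        u,v=int(a*.64),int(b*.64); r=32
        c=im[v-r:v+r,u-r:u+r]; out.append(cv2.resize(c[:,:,::-1],(300,300),interpolation=cv2.INTER_CUBIC))
        h=hsv[v-r:v+r,u-r:u+r]
        for name,m in dict(bright=(h[...,1]<50)&(h[...,2]>150),dark=(h[...,2]<60),copper=(h[...,0]<18)&(h[...,1]>130)&(h[...,2]>80)).items():
            k,l,st,ce=cv2.connectedComponentsWithStats(m.astype(np.uint8))
            for j in range(1,k):
                if st[j,4]>12:
                    p=ce[j]+[u-r,v-r]; print(n,i,name,st[j].tolist(),p.round(1),"z.096",onz(F[n],*p,.096).round(4)[:2],"z.043",onz(F[n],*p,.03).round(4)[:2])
cv2.imwrite("pics/crop1.png",np.vstack([np.hstack(out[:2]),np.hstack(out[2:])]))
E
```

```text
scene 0 bright [25, 28, 16, 12, 126] [277.5 173.5] z.096 [ 0.5087 -0.1693] z.043 [ 0.5554 -0.2116]
scene 0 bright [20, 49, 17, 12, 103] [271.2 195.8] z.096 [ 0.4512 -0.1027] z.043 [ 0.4931 -0.1394]
scene 0 dark [1, 0, 50, 17, 271] [269.9 146.7] z.096 [ 0.6128 -0.2203] z.043 [ 0.6682 -0.2669]
scene 0 dark [23, 2, 6, 4, 17] [270.5 143.4] z.096 [ 0.6241 -0.231 ] z.043 [ 0.6805 -0.2784]
scene 0 copper [16, 41, 10, 6, 26] [265.1 182.8] z.096 [ 0.4997 -0.1176] z.043 [ 0.5456 -0.1556]
scene 1 bright [24, 26, 18, 16, 187] [166.5 228.4] z.096 [0.5155 0.1849] z.043 [0.5628 0.1723]
scene 1 bright [43, 41, 7, 6, 24] [179.8 238.7] z.096 [0.4684 0.1716] z.043 [0.5118 0.158 ]
scene 1 bright [24, 47, 19, 15, 137] [165.  250.5] z.096 [0.4582 0.2175] z.043 [0.5007 0.2077]
scene 1 dark [43, 48, 6, 7, 25] [179.3 246.1] z.096 [0.4498 0.1828] z.043 [0.4915 0.1701]
scene 1 copper [14, 4, 22, 15, 93] [160.  208.3] z.096 [0.5839 0.1697] z.043 [0.6369 0.1559]
scene 1 copper [22, 38, 4, 6, 20] [157.5 235.3] z.096 [0.509  0.2131] z.043 [0.5557 0.2029]
top 0 bright [24, 24, 19, 18, 176] [289.8 190.4] z.096 [ 0.5104 -0.1716] z.043 [ 0.5249 -0.1768]
top 0 dark [30, 29, 7, 7, 42] [290.1 190.2] z.096 [ 0.5109 -0.1722] z.043 [ 0.5254 -0.1774]
top 0 dark [32, 46, 9, 8, 42] [293.2 207.8] z.096 [ 0.4704 -0.179 ] z.043 [ 0.4818 -0.1848]
top 0 copper [22, 19, 5, 8, 23] [280.9 180.8] z.096 [ 0.5326 -0.1514] z.043 [ 0.5488 -0.1551]
top 1 bright [23, 24, 17, 17, 160] [134. 185.] z.096 [0.5193 0.1829] z.043 [0.5345 0.2049]
top 1 dark [0, 0, 13, 64, 700] [108.  182.6] z.096 [0.5243 0.2425] z.043 [0.5399 0.2691]
top 1 dark [27, 29, 8, 7, 43] [133.6 185. ] z.096 [0.5193 0.1839] z.043 [0.5345 0.2059]
top 1 dark [42, 35, 6, 10, 35] [148.  192.5] z.096 [0.5022 0.1499] z.043 [0.5161 0.1693]
top 1 dark [39, 46, 10, 8, 50] [146.8 202.8] z.096 [0.4786 0.1509] z.043 [0.4907 0.1704]
top 1 copper [32, 20, 5, 4, 16] [136.8 174.6] z.096 [0.5438 0.1784] z.043 [0.5609 0.2001]
```

View pics/crop1.png

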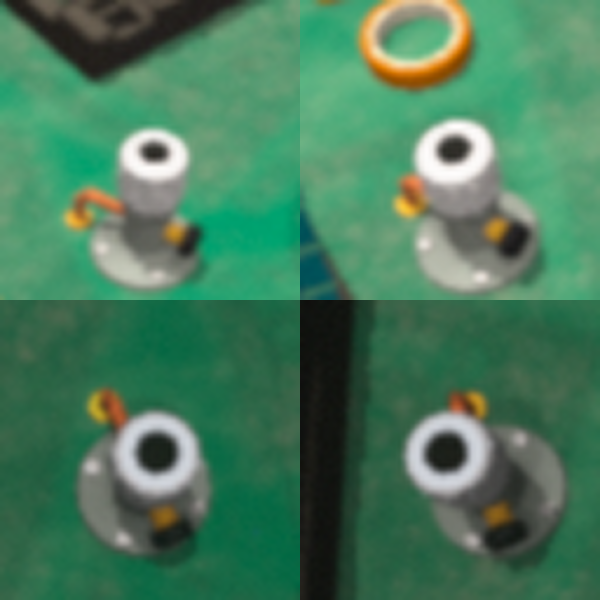

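In the crop, the left column is the right-hand outlet: bare aluminium twelve-sided cap, copper pipe behind, black handwheel in front, y ≈ -0.17. That matches the description, and the blue and red caps lie loose elsewhere. The cap top is at (0.510, -0.171), outlet yaw is about 23°. I'll move above it for a wrist look.

Emit:
{"api": "carry_out", "payload": {"plan": [[0,0,-0.12,0],[0.1,-0.09,-0.12,0],[0.2,-0.18,-0.12,0],[0.3,-0.27,-0.12,0],[0.4,-0.36,-0.12,0],[0.5,-0.45,-0.1,0],[0.6,-0.54,-0.06,0],[0.7,-0.63,-0.02,0]], "grip": 1}}

```text
time: 1.1
eef_pos: [0.4808, -0.248, 0.2518]
eef_rot: [[0.898, 0.439, 0.001], [0.439, -0.898, -0.0], [0.0, 0.001, -1.0]]
contact_force: [1.5, -1.0, 0.2]
grip_width: 0.0853
grip_force: 0.0
```

Emit:
{"api": "carry_out", "payload": {"plan": [[0,0,0,0],[0,0,0,0]]}}

```text
time: 1.35
eef_pos: [0.48, -0.2501, 0.2518]
eef_rot: [[0.898, 0.44, -0.001], [0.44, -0.898, -0.0], [-0.001, -0.0, -1.0]]
contact_force: [0.0, 0.5, 0.4]
grip_width: 0.0855
grip_force: 0.0
```

```bash
python3 - <<'E'
from bench import telemetry, optics, env
import cv2,numpy as np
s=telemetry.read_state(); f=optics.grab_frame("wrist"); f["s"]=s
np.save("pics/w1.npy",f,allow_pickle=True)
print(s["eef_pos"],s["q"],f["camera_matrix"],f["hand_eye"],list(f))
cv2.imwrite("pics/w1.png",cv2.resize(f["image"][:,:,::-1],(800,600),interpolation=cv2.INTER_CUBIC))
E
```

```text
[ 0.48000614 -0.25006746  0.25181076] [ 0.4296325   0.33630224 -0.04277359  2.00195891  0.02052964  0.80436415
 -0.74050083] [[297.31863964   0.         256.67894286]
 [  0.         297.31863964 195.0438158 ]
 [  0.           0.           1.        ]] [[-3.72428836e-04  9.60298599e-01  2.78973946e-01  7.05802105e-02]
 [ 9.99999925e-01  3.87770252e-04  1.92055346e-07  8.77852275e-04]
 [-1.07993367e-04  2.78973925e-01 -9.60298671e-01 -1.42511779e-01]
 [ 0.00000000e+00  0.00000000e+00  0.00000000e+00  1.00000000e+00]] ['image', 'camera_matrix', 'hand_eye', 's']
```

View pics/w1.png

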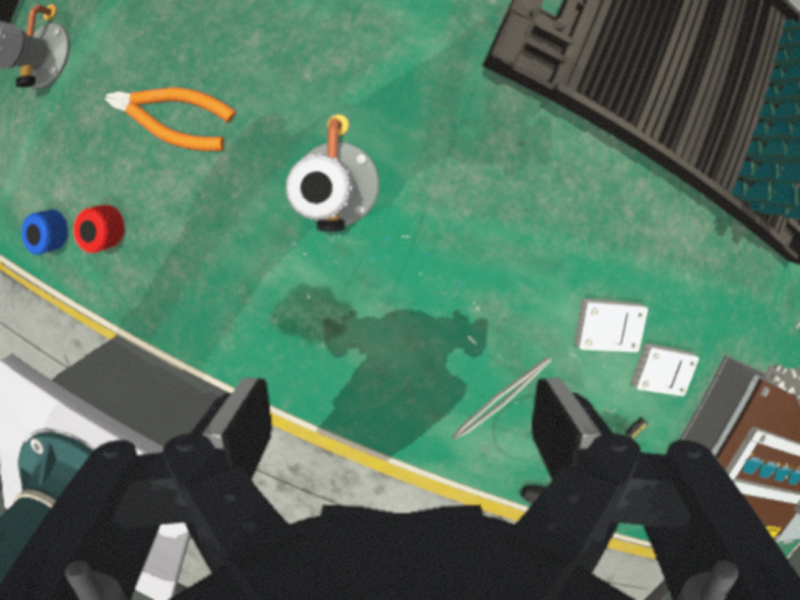

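The wrist view shows the target cap at (317,187), with pipe and handwheel along the tool x, so the gripper is already nearly square to the flats. Next I'll move over it.

Emit:
{"api": "carry_out", "payload": {"plan": [[0.06,-0.06,0.05,0],[0.12,-0.116,0.12,0],[0.12,-0.116,0.19,0],[0.12,-0.116,0.19,0],[0.12,-0.116,0.19,0]]}}

```text
time: 2.02
eef_pos: [0.509, -0.1736, 0.158]
eef_rot: [[0.9, 0.436, 0.001], [0.436, -0.9, -0.001], [0.001, 0.002, -1.0]]
contact_force: [-0.0, 0.2, 0.8]
grip_width: 0.0855
grip_force: 0.0
```

```bash
cat >> h.py <<'E'
def wray(f,u,v):
    K=f["camera_matrix"]; a=np.array([u-K[0,2],v-K[1,2]])/K[0,0]; r=np.linalg.norm(a)+1e-12
    d=np.array([a[0]/r*np.sin(r),-a[1]/r*np.sin(r),-np.cos(r)]); H=f["hand_eye"]; s=f["s"]; R=np.array(s["eef_rot"])
    return np.array(s["eef_pos"])+R@H[:3,3], R@H[:3,:3]@d
def wonz(f,u,v,z):
    o,d=wray(f,u,v); return o+d*(z-o[2])/d[2]
E
python3 - <<'E'
from bench import telemetry, optics, env
import cv2,numpy as np
from h import *
s=telemetry.read_state(); f=optics.grab_frame("wrist"); f["s"]=s
np.save("pics/w2.npy",f,allow_pickle=True)
print(s["eef_pos"],s["q"])
im=f["image"]; h=cv2.cvtColor(im,cv2.COLOR_RGB2HSV)
m=((h[...,1]<50)&(h[...,2]>150)).astype(np.uint8)
k,l,st,ce=cv2.connectedComponentsWithStats(m)
R=np.array(s["eef_rot"])
for j in range(1,k):
    if st[j,4]>150:
        p=wonz(f,*ce[j],.096); c,_=cv2.findContours((l==j).astype(np.uint8),0,2); (cx,cy),r=cv2.minEnclosingCircle(c[0])
        e=cv2.fitEllipse(c[0]) 
        p2=wonz(f,*e[0],.096); print(st[j],ce[j].round(1),p.round(4),"ell",np.round(e[0],1),p2.round(4),"tool d/500mm",(R.T@(p2-s["eef_pos"])/.5).round(4))
c=im[100:384,120:392][:,:,::-1]; cv2.imwrite("pics/w2.png",cv2.resize(c,None,fx=2.1,fy=2.1,interpolation=cv2.INTER_CUBIC))
E
```

```text
[ 0.50902302 -0.17356517  0.15802557] [ 0.28622995  0.4613371  -0.05631417  2.0900746   0.04680525  0.58973999
 -0.92238086]
[ 10  33  17  40 370] [19.  50.1] [0.5473 0.0714 0.096 ] ell [19.1 51. ] [0.5467 0.0708 0.096 ] tool d/500mm [ 0.2809 -0.4072  0.1235]
[ 58  92  21  18 259] [68.8 99.3] [ 0.5257 -0.0042  0.096 ] ell [69.1 99.4] [ 0.5257 -0.0046  0.096 ] tool d/500mm [ 0.1774 -0.2898  0.1237]
[ 223  144   69   87 3473] [257.2 184.9] [ 0.5264 -0.1666  0.096 ] ell [256.6 188.2] [ 0.5241 -0.1673  0.096 ] tool d/500mm [0.0324 0.0017 0.1241]
[   0  223  104   72 2694] [ 28.4 263. ] [0.3553 0.0063 0.096 ] ell [-113.3  194.4] [0.2485 0.3931 0.096 ] tool d/500mm [ 0.0256 -1.2472  0.1219]
[ 423  255   48   34 1068] [448.6 269.9] [ 0.5322 -0.3643  0.096 ] ell [447.3 271.3] [ 0.5304 -0.3639  0.096 ] tool d/500mm [-0.1277  0.361   0.1246]
[461 280  34  30 712] [477.1 293.3] [ 0.5237 -0.4284  0.096 ] ell [477.2 292.4] [ 0.5247 -0.4274  0.096 ] tool d/500mm [-0.1934  0.4703  0.1248]
[   0  287   39   76 1556] [ 13.4 321.8] [0.2403 0.031  0.096 ] ell [ 11.  323.7] [0.2325 0.0358 0.096 ] tool d/500mm [-0.315  -0.6182  0.1228]
[ 91 350  43  33 773] [109.4 365.9] [ 0.2664 -0.1074  0.096 ] ell [110.  366.2] [ 0.2665 -0.1082  0.096 ] tool d/500mm [-0.3795 -0.3295  0.1232]
```

View pics/w2.png

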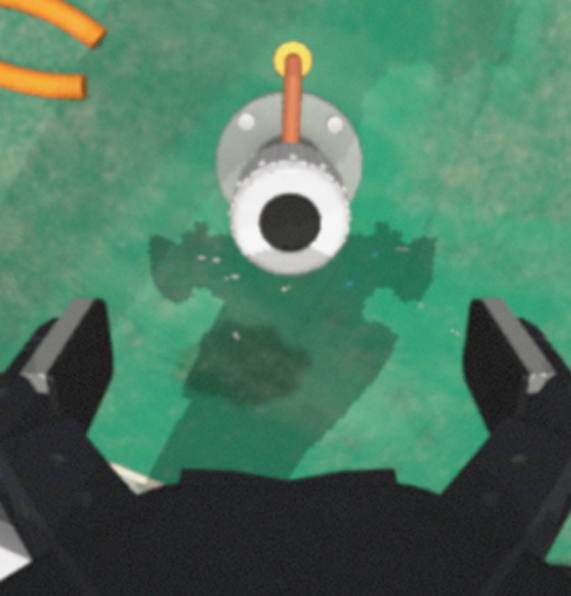

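```bash
python3 - <<'E'
import cv2,numpy as np
from h import *
f=np.load("pics/w2.npy",allow_pickle=True).item(); s=f["s"];R=np.array(s["eef_rot"])
im=f["image"]; h=cv2.cvtColor(im,cv2.COLOR_RGB2HSV)
for nm,m in(("dark",h[...,2]<70),("white",(h[...,1]<40)&(h[...,2]>185))):
    m=m.astype(np.uint8); m[:165]=0;m[240:]=0;m[:,:215]=0;m[:,300:]=0
    c,_=cv2.findContours(m,0,2); c=max(c,key=cv2.contourArea); e=cv2.fitEllipse(c)
    for p in(e[0],): q=wonz(f,*p,.096); print(nm,e,cv2.boundingRect(c),q.round(4),(R.T@(q-s["eef_pos"])/.5).round(4))
E
```

```text
dark ((257.6435241699219, 205.51754760742188), (25.002939224243164, 26.3012752532959), 95.03328704833984) (245, 193, 27, 26) [ 0.5127 -0.1736  0.096 ] [0.0065 0.0031 0.1241]
white ((259.7577209472656, 199.5674285888672), (52.13224792480469, 66.27767181396484), 45.41361618041992) (229, 166, 62, 63) [ 0.5174 -0.173   0.096 ] [0.0155 0.0062 0.1241]
```

Emit:
{"api": "carry_out", "payload": {"plan": [[0.004,0.001,0.06,0],[0.004,0.001,0.12,0],[0.004,0.001,0.17,0],[0.004,0.001,0.195,0],[0.004,0.001,0.195,0]]}}

```text
time: 2.7
eef_pos: [0.511, -0.1716, 0.0598]
eef_rot: [[0.899, 0.438, 0.0], [0.438, -0.899, -0.0], [0.0, 0.0, -1.0]]
contact_force: [0.9, -0.7, -0.3]
grip_width: 0.0854
grip_force: 0.0
```

Emit:
{"api": "carry_out", "payload": {"plan": [[0,0,0,0],[0,0,0,0],[0,0,0,0],[0,0,0,0],[0,0,0,0],[0,0,0,0]], "grip": -1}}

```text
time: 3.45
eef_pos: [0.5121, -0.172, 0.0609]
eef_rot: [[0.899, 0.439, 0.003], [0.439, -0.899, -0.002], [0.002, 0.003, -1.0]]
contact_force: [-0.2, -2.2, 6.1]
grip_width: 0.0411
grip_force: 60.1
```

```bash
cat > st.py <<'E'
from bench import telemetry
import numpy as np
s=telemetry.read_state(); R=s["eef_rot"]
print({k:np.round(s[k],4).tolist() for k in("time","eef_pos","q","contact_force","ft_torque","grip_width","grip_force")},"yaw",np.degrees(np.arctan2(R[1][0],R[0][0])).round(2))
E
python3 st.py
```

```text
{'time': 3.45, 'eef_pos': [0.5121, -0.172, 0.0609], 'q': [0.27, 0.6236, -0.0413, 2.135, 0.0671, 0.3808, -0.9426], 'contact_force': [-0.237, -2.2493, 6.0583], 'ft_torque': [-0.2848, 0.0231, 0.0158], 'grip_width': 0.0411, 'grip_force': 60.1192} yaw 26.02
```

Firm grip at 41 mm. I'll try clockwise first (positive spin), gently.

Emit:
{"api": "carry_out", "payload": {"plan": [[0,0,0,0.02],[0,0,0,0.04],[0,0,0,0.06],[0,0,0,0.06]]}}

```text
time: 3.95
eef_pos: [0.5124, -0.1719, 0.0609]
eef_rot: [[0.936, 0.352, 0.004], [0.352, -0.936, -0.002], [0.003, 0.003, -1.0]]
contact_force: [-0.0, -1.3, 5.2]
grip_width: 0.0415
grip_force: 60.3
```

```bash
python3 st.py
```

```text
{'time': 3.95, 'eef_pos': [0.5124, -0.1719, 0.0609], 'q': [0.2531, 0.6236, -0.0186, 2.1356, 0.0313, 0.3787, -1.002], 'contact_force': [-0.0057, -1.3084, 5.2432], 'ft_torque': [-0.2865, -0.0228, -0.0542], 'grip_width': 0.0415, 'grip_force': 60.2557} yaw 20.61
```

Emit:
{"api": "carry_out", "payload": {"plan": [[0,0,0,0.02],[0,0,0,0.04],[0,0,0,0.05],[0,0,0,0.05]]}}

```text
time: 4.45
eef_pos: [0.5124, -0.172, 0.0609]
eef_rot: [[0.961, 0.278, 0.004], [0.278, -0.961, -0.002], [0.003, 0.003, -1.0]]
contact_force: [0.2, -1.0, 6.3]
grip_width: 0.0411
grip_force: 60.2
```

```bash
python3 st.py
```

```text
{'time': 4.45, 'eef_pos': [0.5124, -0.172, 0.0609], 'q': [0.2394, 0.6239, 0.0003, 2.1362, 0.0016, 0.3775, -1.0511], 'contact_force': [0.1999, -1.0162, 6.2607], 'ft_torque': [-0.2581, -0.0171, 0.0023], 'grip_width': 0.0411, 'grip_force': 60.2038} yaw 16.13
```

Emit:
{"api": "carry_out", "payload": {"plan": [[0,0,0,0.015],[0,0,0,0.03],[0,0,0,0.03]]}}

```text
time: 4.82
eef_pos: [0.5125, -0.1722, 0.0609]
eef_rot: [[0.973, 0.232, 0.004], [0.232, -0.973, -0.002], [0.003, 0.003, -1.0]]
contact_force: [0.5, -1.4, 5.9]
grip_width: 0.0411
grip_force: 60.3
```

```bash
python3 st.py
```

```text
{'time': 4.825, 'eef_pos': [0.5125, -0.1722, 0.0609], 'q': [0.2312, 0.6241, 0.0119, 2.1364, -0.0164, 0.3769, -1.0807], 'contact_force': [0.5413, -1.4003, 5.8975], 'ft_torque': [-0.409, -0.0397, -0.0096], 'grip_width': 0.0411, 'grip_force': 60.2559} yaw 13.41
```

Emit:
{"api": "carry_out", "payload": {"plan": [[0,0,0,0.01],[0,0,0,0.02],[0,0,0,0.02]]}}

```text
time: 5.2
eef_pos: [0.5125, -0.1725, 0.0609]
eef_rot: [[0.98, 0.201, 0.004], [0.201, -0.98, -0.002], [0.003, 0.003, -1.0]]
contact_force: [0.3, -2.3, 5.3]
grip_width: 0.0408
grip_force: 60.2
```

```bash
python3 st.py
```

```text
{'time': 5.2, 'eef_pos': [0.5125, -0.1725, 0.0609], 'q': [0.2258, 0.6243, 0.0197, 2.1365, -0.0281, 0.3765, -1.1003], 'contact_force': [0.3047, -2.3403, 5.2997], 'ft_torque': [-0.4478, -0.0725, 0.0011], 'grip_width': 0.0408, 'grip_force': 60.2228} yaw 11.61
```

Emit:
{"api": "carry_out", "payload": {"plan": [[0,0,0,0.02],[0,0,-0.001,0.04],[0,0,-0.001,0.06],[0,0,-0.001,0.06]]}}

```text
time: 5.7
eef_pos: [0.5123, -0.1725, 0.0611]
eef_rot: [[0.994, 0.108, 0.004], [0.108, -0.994, -0.002], [0.003, 0.003, -1.0]]
contact_force: [-0.1, -3.3, 6.8]
grip_width: 0.041
grip_force: 60.5
```

```bash
python3 st.py
```

```text
{'time': 5.7, 'eef_pos': [0.5123, -0.1725, 0.0611], 'q': [0.209, 0.6246, 0.0428, 2.1373, -0.0643, 0.3768, -1.1595], 'contact_force': [-0.1436, -3.2949, 6.7911], 'ft_torque': [-0.8921, -0.144, 0.0441], 'grip_width': 0.041, 'grip_force': 60.459} yaw 6.18
```

Past 0.25 rad with no stop, so it loosens clockwise (left-hand thread). I'll keep turning and rise with it.

Emit:
{"api": "carry_out", "payload": {"plan": [[0,0,-0.001,0.06],[0,0,-0.0017,0.13],[0,0,-0.0025,0.2],[0,0,-0.0035,0.27],[0,0,-0.0043,0.34],[0,0,-0.0052,0.41],[0,0,-0.0063,0.5],[0,0,-0.0063,0.5]]}}

```text
time: 6.7
eef_pos: [0.5119, -0.1716, 0.0642]
eef_rot: [[0.778, -0.628, 0.003], [-0.628, -0.778, -0.001], [0.003, -0.001, -1.0]]
contact_force: [-0.2, -2.9, 8.5]
grip_width: 0.041
grip_force: 60.8
```

```bash
python3 st.py
```

```text
{'time': 6.7, 'eef_pos': [0.5119, -0.1716, 0.0642], 'q': [0.0687, 0.6336, 0.2357, 2.1432, -0.3624, 0.3987, -1.6538], 'contact_force': [-0.2248, -2.8539, 8.4682], 'ft_torque': [-0.4356, 0.0122, -0.0169], 'grip_width': 0.041, 'grip_force': 60.7788} yaw -38.89
```

Emit:
{"api": "carry_out", "payload": {"plan": [[0,0,-0.001,0.07],[0,0,-0.0022,0.15],[0,0,-0.0032,0.23],[0,0,-0.0042,0.31],[0,0,-0.005,0.39],[0,0,-0.0055,0.47],[0,0,-0.0057,0.545],[0,0,-0.0057,0.545]]}}

```text
time: 7.7
eef_pos: [0.5122, -0.1714, 0.0663]
eef_rot: [[0.039, -0.999, 0.002], [-0.999, -0.039, -0.002], [0.002, -0.002, -1.0]]
contact_force: [2.8, -2.1, 2.1]
grip_width: 0.0412
grip_force: 60.5
```

```bash
python3 st.py
```

```text
{'time': 7.7, 'eef_pos': [0.5122, -0.1714, 0.0663], 'q': [-0.0869, 0.6684, 0.4577, 2.1487, -0.6606, 0.4608, -2.2131], 'contact_force': [2.7807, -2.069, 2.1178], 'ft_torque': [-0.4772, -0.5326, 0.0308], 'grip_width': 0.0412, 'grip_force': 60.4575} yaw -87.75
```

Emit:
{"api": "carry_out", "payload": {"plan": [[0,0,-0.004,0],[0,0,-0.008,0],[0,0,-0.012,0],[0,0,-0.016,0]]}}

```text
time: 8.2
eef_pos: [0.5115, -0.1716, 0.0738]
eef_rot: [[0.039, -0.999, 0.001], [-0.999, -0.039, -0.002], [0.002, -0.001, -1.0]]
contact_force: [3.5, -3.6, -5.1]
grip_width: 0.0406
grip_force: 61.0
```

Emit:
{"api": "carry_out", "payload": {"plan": [[0,0,-0.008,0],[0,0,-0.016,0],[0,0,-0.026,0],[0,0,-0.038,0],[0,0,-0.055,0],[0,0,-0.075,0],[0,0,-0.095,0],[0,0,-0.095,0]]}}

```text
time: 9.2
eef_pos: [0.5114, -0.1711, 0.1225]
eef_rot: [[0.039, -0.999, 0.002], [-0.999, -0.039, -0.001], [0.001, -0.002, -1.0]]
contact_force: [0.1, 0.4, -2.3]
grip_width: 0.0409
grip_force: 61.3
```

Emit:
{"api": "carry_out", "payload": {"plan": [[0,0,0,0],[0,0,0,0]]}}

```text
time: 9.45
eef_pos: [0.5105, -0.1708, 0.1212]
eef_rot: [[0.039, -0.999, -0.001], [-0.999, -0.039, 0.0], [-0.0, 0.001, -1.0]]
contact_force: [-0.7, -1.1, -1.1]
grip_width: 0.041
grip_force: 61.3
```

```bash
python3 - <<'E'
from bench import telemetry, optics, env
import cv2,numpy as np
a=[]
for n in("scene","top"):
    im=optics.grab_frame(n)["image"][:,:,::-1]
    c=im[125:225,220:320] if n=="scene" else im[140:240,240:340]
    a.append(cv2.resize(c,(400,400),interpolation=cv2.INTER_CUBIC))
w=optics.grab_frame("wrist")["image"][:,:,::-1]
cv2.imwrite("pics/e.png",np.hstack(a))
cv2.imwrite("pics/ew.png",w)
E
python3 st.py
```

```text
{'time': 9.6, 'eef_pos': [0.5105, -0.1709, 0.1212], 'q': [-0.1624, 0.5898, 0.5616, 2.1289, -0.5758, 0.5751, -2.2847], 'contact_force': [-0.2564, 0.6012, -0.3871], 'ft_torque': [0.0026, 0.0152, -0.0015], 'grip_width': 0.041, 'grip_force': 61.3092} yaw -87.79
```

View pics/e.png

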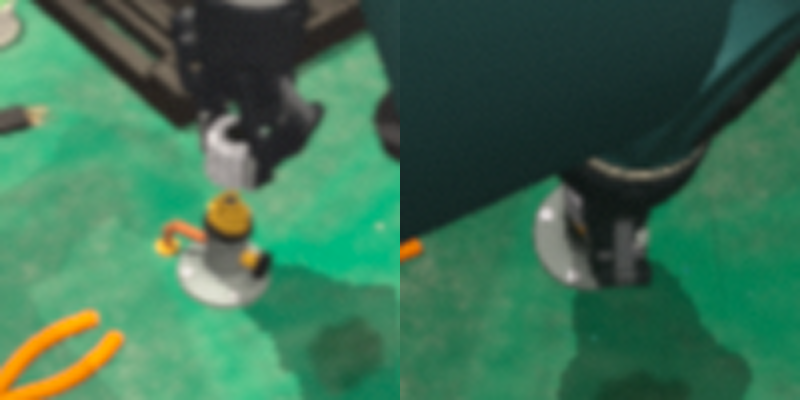

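View pics/ew.png

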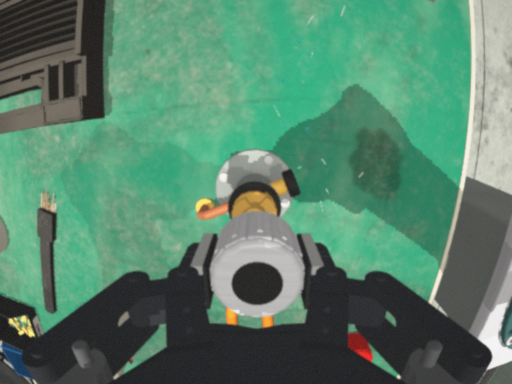

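The scene crop shows the cap upright in the gripper at (230,155), clear above the bare brass neck at (230,215). The wrist view agrees, with the cap at (257,275) held squarely. The cap mouth is at about 0.12 m and the neck top at 0.085 m, so I'm handing it in.

```bash
python3 -c "
from bench import env; print(env.finish_job())"
```

```text
the job is handed in; nothing more can be done
None
```

The right-hand outlet's cap loosened clockwise (a left-hand thread, so this is the forming-gas outlet). It was handed in at about 9.6 s, held upright roughly 35 mm above the bare neck, and I touched nothing else.

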